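# Make up the post tray and the writing tray

### The job

Make up the two fitted desk trays from the things on the table. The wider tray with three recesses is the post tray: it gets the stapler, the rubber stamp and a pen; the narrower tray with two recesses is the writing tray: it gets the other pen and the ink bottle. Seat each thing flat and fully down in the recess made for it, upright where it has a top, then let go of everything; leave the eraser, the letter opener and the brass pencil sharpener where they lie, and keep clear of the lampshade over the back of the table.

Things in the scene. Friction and masses are not known exactly. Their poses are not given: they have to be found in the camera images.
- post_tray: Fixed pale wooden board, 246 x 124 mm (its x, y), 14 mm thick, with three felt-lined recesses 6 mm deep (floor 8 mm above its underside). Origin: centre of underside, z up. Recesses (x by y; centre in its frame): stapler 172 x 51 mm at (-27, +27) mm; pen 150 x 29 at (-27, -37); stamp 38 x 69 at (+91, 0). Its x axis is within 0.15 rad of straight ahead.
- writing_tray: Fixed pale wooden board, 246 x 86 mm (its x, y), 14 mm thick, with two felt-lined recesses 6 mm deep (floor 8 mm above its underside). Origin: centre of underside, z up. Recesses (x by y; centre in its frame): pen 150 x 29 mm at (-38, 0) mm; square, for the ink bottle, 62 x 62 at (+81, 0). Its x axis is within 0.15 rad of straight ahead.
- pen_1_middle (a point): One of two alike dark red capped fountain pens (136 mm long, 14 mm thick, 24 g), lying on the table. This point is the middle of the pen on its axis, 7 mm above what it lies on; its y axis runs along the pen. Either pen may go to either tray, either way round.
- pen_2_middle (a point): The other pen, exactly like the first (136 mm long, 14 mm thick); point and axes as for pen_1_middle.
- stapler: Green desk stapler, 159 mm long (its x), 38 mm wide (its y), 43 mm high, about 0.26 kg; its arm does not move. The base (up to 10 mm high) is 38 mm wide, the arm above it (20 to 43 mm high) 22 mm wide, so it can be gripped across the arm. Origin: centre of its underside, z up. Either way round will do in its recess.
- rubber_stamp: Rubber stamp with a turned wooden handle standing up: base 25 mm (its x) by 56 mm (its y), 17 mm high; the handle above it is round, 24 mm thick from 32 to 66 mm high (a thinner neck, 18 mm, below); about 45 g. Origin: centre of its underside, z up. Either way round will do in its recess.
- ink_bottle: Closed square ink bottle, dark blue: body 49 x 49 mm, 36 mm high, a round cap 32 mm thick from 42 to 57 mm high (neck 24 mm below it); about 0.14 kg. Origin: centre of its underside, z up. Its sides must line up with the square recess; any quarter turn will do.
- eraser: Bystander, not part of either tray: small half-used eraser in a sleeve, 23 x 48 x 13 mm, among the stock. Origin: centre of its underside.
- letter_opener: Bystander: brass letter opener with dark handle, 204 x 13 x 9 mm, lying across behind the work. Origin: centre of its underside. (Also behind the work: the table lamp at x = 0.76, y = 0.03 m, its shade 0.37 m wide from 0.40 m up; carry things round in front of it.)
- brass_sharpener: Bystander: small brass wedge pencil sharpener, 15 x 24 x 13 mm, lying behind the stock on the right. Origin: centre of its underside.
Mind the look-alikes: they are no part of the job. Leave any pink look-alike of the rubber_stamp alone.

How it is judged:
By the outcome, as a careful person would: the job done as asked, in the order asked, and still so for the second after the job is handed in, with the robot touching nothing.
It also fails if it takes over 115 s, if anything falls off the work surface, if the arm or the gripper's body presses on something with over 40 N, if the wrist force passes 120 N, or if a joint passes its speed limit or range.

### The arm

A 6-joint arm with a two-finger parallel gripper is mounted at the origin on a cart in front of the work surface, level with it; the furniture and walls round the work are solid. World frame = base frame: x ahead of the robot, y to its left, z up, the work surface at z = 0. Lengths are in m, angles in rad, forces in N, time in s.
With the tool pointing down it reaches from about 0.375 to 0.925 m from the base axis. Payload 5.7 kg.
Tool frame: the origin (TCP) lies midway between the tips of the shut fingers; the grasp point (between the pads) lies 19 mm behind it; z points along the fingers, y is the line along which they close (so a half turn about z gives the same grasp; the last joint's range is limited). The gripper opens to 88 mm and grips with 3 to 60 N. Pads are 20 mm wide; open, the fingers measure 115 mm over their backs; the gripper's body (75 mm by 178 mm) begins 61 mm behind the grasp point.
Start: joints at [1.028, 0.359, 1.51, -0, 1.272, -0.115], TCP at [0.249, 0.546, 0.223] pointing down, gripper open.
Joint ranges: [-2.97, 2.97], [-1.01, 2.36], [0.21, 2.38], [-0.96, 4.11], [0.2, 2.71], [-2.98, 2.98]. Speed limits (rad/s): [2.39, 2.39, 3.14, 3.14, 3.14, 3.14].

### API

Orientations are given as a unit quaternion [x, y, z, w].
In Python, from bench import move_ptp, servo_line, goto_joints, move_gripper, sleep, inverse_kinematics, capture, PlanningError, close_job, spot_in, silhouettes, current_clock, current_joint_pos, current_qvel, current_joint_torque, current_position, current_orientation, current_force, current_torque, current_finger_gap, current_grip_force gives the robot as it stands. Calls block until the motion is done:
- move_ptp(position, orientation): joint-space move of the TCP to a pose.
- servo_line(position, orientation=None, rate=0.15, contact_N=None): straight line of the TCP; orientation=None keeps the orientation; rate is the mean speed in m/s. With contact_N (N) it stops when the force on the tool has changed by that much, and returns True; else False.
- goto_joints(angles): joint-space move.
- move_gripper(opening): finger opening in m; the grip force is fixed at half the most; returns when the fingers have stopped.
- sleep(seconds).
- inverse_kinematics(position, orientation): joint angles nearest the present ones, or None.
- capture(name): name is "scene" or "top"; returns a dict with "image" (384x512x3 uint8, blue, green, red), "range_z" (384x512 float32, m along the optical axis (not along the pixel's ray), 0 where there is no reading), "intrinsics" (3x3 intrinsics, pixels), "k1" (the pictures are not rectified: a ray, as slopes to the right and down, at radius r is drawn at 1 + k1 r^2 times it, then the intrinsics apply), "R" (3x3) and "t" (3): a world point X has camera coordinates R X + t. Camera axes: x right, y down, z forward; pixel columns grow to the right and rows downward; lengths in m; the calibration is good to about 2 mm. A picture is of the moment at which its call begins.
A pose or a line that the arm cannot do raises PlanningError and nothing moves.
- close_job(): hands the job in; it is judged then, once.
Trained networks look in the newest picture that a camera, given by its name, has taken for a name from the list of things; names that differ only in an ending like _2 or _b are one class to them, and where a whole thing is asked for, a point or a joint stands for the part that bears it (a point fixed in the world has none). Each returns a list of dicts, best first, with "conf" (0 to 1); they miss things now and then, are a little off and sometimes report something else, mostly with a low value. They report only what shows in the picture. A call takes as long as a camera call. They do not tell look-alikes from the thing itself.
- spot_in(camera, query): "xy" ([column, row] in pixels, amid what is visible of it).
- silhouettes(camera, query): "region" (384x512 bool, what is visible of it) and "xy" ([column, row] in pixels, amid what is visible of it).
Readings, each from a call of its own:
- current_clock(): time.
- current_joint_pos(): joint angles.
- current_qvel(): joint speeds.
- current_joint_torque(): joint torques, N m.
- current_position(): TCP position.
- current_orientation(): TCP orientation.
- current_force(): force on the tool from outside, world axes, zero at the start.
- current_torque(): the same for the moment, N m.
- current_finger_gap(): finger opening in m.
- current_grip_force(): force on a finger pad.
Only numpy, scipy, OpenCV 4.12 (cv2) and the standard library are available. Lean on these libraries where they do the work, as an engineer would, in place of code of your own. Each camera call takes 0.05 s, during which the arm holds its last target. There are 200 camera calls.

## Working session

There is one attempt and no reset: what is moved stays moved. The work goes in short steps, each a Python script; the robot and the scene stay as the last script left them, time stands still between calls to the robot, and variables do not carry over. Pictures are saved under pics/ and viewed, at most 14 in all, crops included, and the job is handed in when it is done.

```bash
mkdir -p pics; ls; python3 - <<'E'
import cv2,numpy as np,pickle
from bench import *
d={}
for c in("top","scene"):
    f=capture(c); cv2.imwrite(f"pics/{c}0.png",cv2.resize(f["image"],None,fx=1.5,fy=1.5)); d[c]=f
    print(c,f["intrinsics"],f["k1"],f["R"],f["t"])
    for q in("post_tray","writing_tray","pen_1_middle","stapler","rubber_stamp","ink_bottle","eraser","letter_opener","brass_sharpener"):
        s=silhouettes(c,q); d[c,q]=s
        print(q,[(np.round(x["xy"]).tolist(),round(x["conf"],2),int(x["region"].sum())) for x in s])
pickle.dump(d,open("d0.pkl","wb")); print(current_clock(),current_orientation())
E
```

```text
pics
top [[430.70944437   0.         254.01927098]
 [  0.         430.70944437 194.58696114]
 [  0.           0.           1.        ]] -0.04721703343001947 [[ 1.29103786e-03 -9.99999015e-01  5.50656771e-04]
 [-9.95898851e-01 -1.33555893e-03 -9.04637790e-02]
 [ 9.04644253e-02 -4.31606282e-04 -9.95899594e-01]] [-0.06826547  0.58062453  1.39406186]
post_tray [([158.0, 218.0], 0.86, 2778)]
writing_tray [([301.0, 214.0], 0.96, 1872)]
pen_1_middle [([252.0, 225.0], 0.45, 173)]
stapler [([225.0, 226.0], 0.77, 450)]
rubber_stamp [([368.0, 153.0], 0.7, 180), ([338.0, 178.0], 0.57, 140), ([338.0, 207.0], 0.48, 142)]
ink_bottle [([367.0, 211.0], 0.78, 287)]
eraser [([364.0, 212.0], 0.71, 229)]
letter_opener [([157.0, 217.0], 0.73, 2837), ([313.0, 157.0], 0.72, 159)]
brass_sharpener []
scene [[361.19798415   0.         260.16198023]
 [  0.         361.19798415 190.01707855]
 [  0.           0.           1.        ]] -0.09915292299743259 [[ 0.48967653 -0.87183855  0.01069757]
 [-0.66507695 -0.38142453 -0.64201867]
 [ 0.56381694  0.30726677 -0.76661437]] [-0.33785291  0.37352912  0.69269757]
post_tray [([153.0, 174.0], 0.58, 2764)]
writing_tray [([300.0, 236.0], 0.68, 2947)]
pen_1_middle [([240.0, 220.0], 0.52, 238), ([345.0, 278.0], 0.48, 204)]
stapler [([210.0, 205.0], 0.92, 837)]
rubber_stamp [([363.0, 218.0], 0.8, 263), ([414.0, 206.0], 0.79, 350)]
ink_bottle [([389.0, 268.0], 0.6, 637)]
eraser [([345.0, 280.0], 0.5, 179)]
letter_opener [([350.0, 193.0], 0.47, 281)]
brass_sharpener []
1.0 [ 2.12276414e-01  9.77209661e-01 -3.84203341e-05 -2.10157157e-05]
```

```bash
python3 - <<'E'
import cv2,pickle
d=pickle.load(open("d0.pkl","rb"))
t=d["top"]["image"][110:290,80:460]
cv2.imwrite("pics/topc.png",cv2.resize(t,None,fx=2.1,fy=2.1,interpolation=cv2.INTER_CUBIC))
t=d["scene"]["image"][120:345,60:460]
cv2.imwrite("pics/scenec.png",cv2.resize(t,None,fx=2,fy=2,interpolation=cv2.INTER_CUBIC))
E
```

```text
(no output)
```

View pics/topc.png

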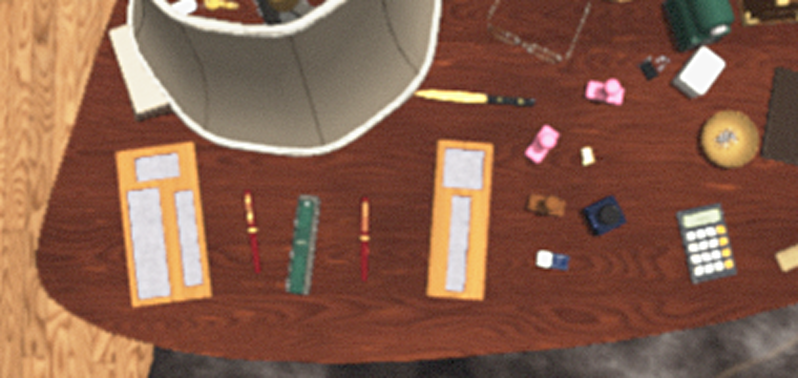

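View pics/scenec.png

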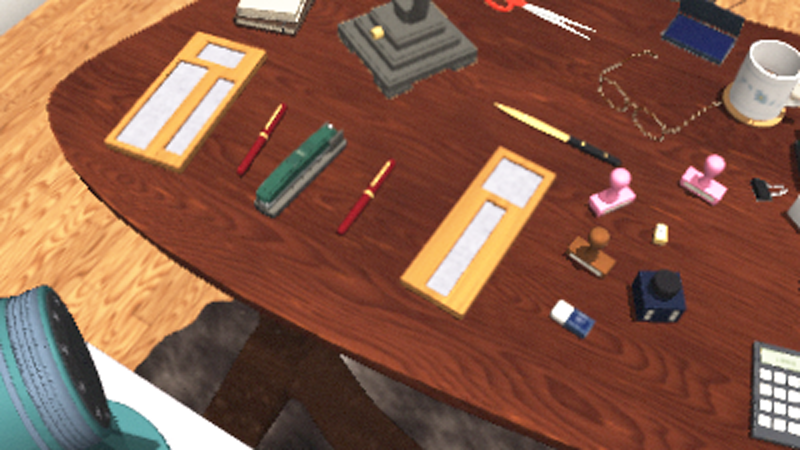

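The pictures agree. In the top crop the post tray is at (163,224), the pens at (252,232) and (364,240), and the stapler at (302,245). The writing tray is at (460,220), the brown stamp at (546,205), the ink bottle at (604,215) and the eraser at (552,260). Two pink stamps are at (543,145) and (605,92), and the lampshade is over the top left.

Next I rectify both views onto planes of known height and measure there.

```bash
cat >h.py <<'E'
import cv2,numpy as np
X0,X1,Y0,Y1,S=0.30,0.75,-0.36,0.44,1000.
def project(f,P):
    c=P@f["R"].T+f["t"]; u=c[...,:2]/c[...,2:]
    u=u*(1+f["k1"]*(u**2).sum(-1,keepdims=True))
    K=f["intrinsics"]; return u*[K[0,0],K[1,1]]+[K[0,2],K[1,2]]
def rect(f,z,img=None):
    "1 mm/px overhead map at height z: row = (X1-x), col = (Y1-y)"
    r,c=np.mgrid[0:int((X1-X0)*S),0:int((Y1-Y0)*S)]
    m=project(f,np.stack([X1-r/S,Y1-c/S,np.full(r.shape,z)],-1)).astype(np.float32)
    return cv2.remap(f["image"] if img is None else img,m[...,0],m[...,1],cv2.INTER_LINEAR)
def w(p): return np.array([X1-p[1]/S,Y1-p[0]/S])
def masks(im):
    h=cv2.cvtColor(im,cv2.COLOR_BGR2HSV).astype(int); H,Sa,V=h[...,0],h[...,1],h[...,2]
    b,g,r=[im[...,i].astype(int) for i in range(3)]
    return dict(tray=((H>8)&(H<25)&(Sa>90)&(V>170))|((Sa<60)&(V>150)),
      felt=(Sa<60)&(V>150), pen=((H<5)|(H>170))&(Sa>170)&(V>90)|((H>8)&(H<30)&(V>150)),
      green=(g>r+15)&(g>b-5), blue=(b>r+8)&(V<150),
      brown=(H>5)&(H<18)&(Sa>120)&(V>105)&(V<200))
def comps(m,lo,hi,k=3):
    m=cv2.morphologyEx(m.astype(np.uint8),cv2.MORPH_CLOSE,np.ones((k,k)))
    for c in cv2.findContours(m,cv2.RETR_EXTERNAL,cv2.CHAIN_APPROX_NONE)[0]:
        a=cv2.contourArea(c)
        if lo<a<hi:
            (p,(ww,hh),_)=rr=cv2.minAreaRect(c); q=cv2.boxPoints(rr)
            e=max((q[1]-q[0],q[2]-q[1]),key=np.linalg.norm)
            M=cv2.moments(c); cm=w((M['m10']/M['m00'],M['m01']/M['m00']))
            an=np.arctan2(-e[0],-e[1]); an=(an+np.pi/2)%np.pi-np.pi/2
            yield w(p).round(4),cm.round(4),sorted((round(ww),round(hh))),round(float(an),3),int(a)
E
python3 - <<'E'
import pickle; from h import *
d=pickle.load(open("d0.pkl","rb"))
for c in("top","scene"):
    f=d[c]
    for n,z,lo,hi in(("tray",.014,15000,40000),("felt",.008,1500,12000),("pen",.007,600,3000),("green",.043,1500,8000),("blue",.036,1200,5000),("brown",.008,300,2500)):
        for o in comps(masks(rect(f,z))[n],lo,hi,7): print(c,n,*o)
a=rect(d["top"],.014); cv2.imwrite("pics/r.png",a)
b=masks(a); b=[b[k] for k in("pen","green","blue","brown")]
v=np.zeros_like(a)
for m,col in zip(b,((0,0,255),(0,255,0),(255,0,0),(0,255,255))): v[m]=col
cv2.imwrite("pics/m.png",v)
E
```

```text
top tray [0.5096 0.2541] [0.5099 0.254 ] [128, 250] 0.13 31329
top tray [ 0.5173 -0.2162] [ 0.5173 -0.2164] [90, 250] -0.076 21879
top tray [0.684  0.0315] [0.6875 0.0324] [132, 583] -1.571 17267
top felt [ 0.4797 -0.2133] [ 0.4798 -0.213 ] [30, 150] -0.08 4063
top felt [0.4876 0.2143] [0.4877 0.2143] [29, 150] 0.132 4027
top felt [0.4792 0.2777] [0.4792 0.2778] [51, 172] 0.134 8360
top felt [0.6    0.2665] [0.6    0.2665] [38, 69] -1.444 2425
top felt [ 0.5983 -0.2225] [ 0.5981 -0.2222] [62, 63] 1.496 3653
top pen [ 0.4586 -0.0642] [ 0.4597 -0.0642] [14, 77] -0.02 667
top pen [0.498  0.1122] [0.4958 0.1124] [15, 130] 0.13 1144
top green [0.4739 0.0324] [0.4742 0.0324] [23, 143] -0.114 2919
top blue [0.4735 0.0332] [0.4728 0.0331] [22, 141] -0.122 2598
scene tray [0.5063 0.253 ] [0.5064 0.2529] [128, 250] 0.133 31203
scene tray [ 0.5156 -0.2159] [ 0.5157 -0.2158] [89, 248] -0.075 21563
scene felt [ 0.4794 -0.2124] [ 0.4791 -0.2123] [28, 149] -0.075 3950
scene felt [0.4867 0.2151] [0.4866 0.2151] [27, 148] 0.133 3756
scene felt [0.4778 0.2782] [0.4779 0.2783] [49, 170] 0.133 7948
scene felt [0.5984 0.2677] [0.5984 0.2675] [36, 66] -1.429 2175
scene felt [ 0.5983 -0.2211] [ 0.5982 -0.2212] [61, 61] 1.494 3503
scene felt [0.72   0.2715] [0.7267 0.2748] [60, 123] -1.571 5052
scene pen [ 0.4864 -0.0643] [ 0.4864 -0.0644] [18, 139] -0.029 1967
scene pen [0.4982 0.1102] [0.4998 0.1138] [23, 141] 0.142 1948
scene pen [ 0.7132 -0.1995] [ 0.7128 -0.2025] [19, 121] 1.466 1882
scene green [0.4627 0.0271] [0.4618 0.0269] [30, 144] -0.111 3646
scene blue [0.4664 0.0302] [0.4654 0.0304] [29, 143] -0.116 3606
```

View pics/m.png

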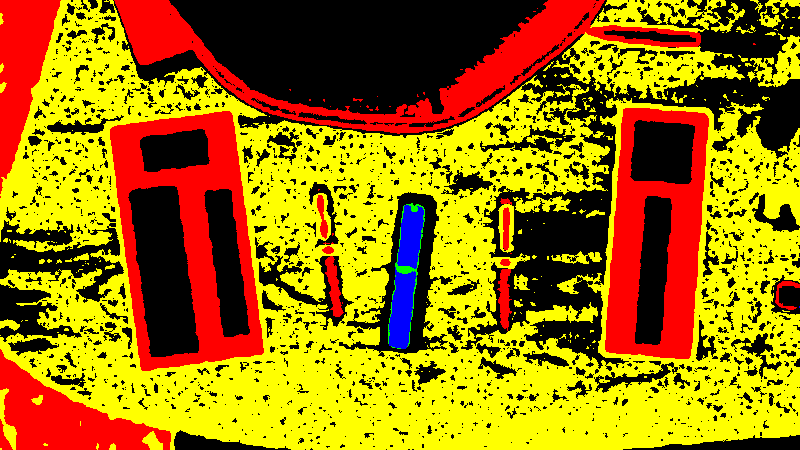

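The mask picture is useful for the trays (felts at (160,270), (228,262), (175,150), (655,270) and (664,150)), the pens and the stapler. Felt sizes match the given ones to 1–2 mm. The stapler, stamp and ink bottle need depth as well.

```bash
sed -i 's/Y0,Y1,S=0.30,0.75,-0.36/Y0,Y1,S=0.30,0.75,-0.60/' h.py; cat >>h.py <<'E'
def cloud(f):
    K=f["intrinsics"]; v,u=np.mgrid[0:384,0:512]; p=np.stack([u,v],-1).astype(np.float64).reshape(-1,1,2)
    n=cv2.undistortPoints(p,K,np.array([f["k1"],0,0,0.])).reshape(384,512,2)
    Z=f["range_z"][...,None]; c=np.concatenate([n*Z,Z],-1)
    return (c-f["t"])@f["R"]
E
python3 - <<'E'
import pickle; from h import *
d=pickle.load(open("d0.pkl","rb"))
tiles=[]
for c in("top","scene"):
    f=d[c]; P=cloud(f); ok=f["range_z"]>0
    for n,(x,y,r),bands in(("stapler",(.47,.033,.1),((.004,.06),(.03,.06))),("stamp",(.535,-.35,.05),((.004,.08),(.004,.025),(.03,.08))),("ink",(.52,-.44,.055),((.004,.08),(.025,.042),(.046,.08)))):
        near=ok&(np.hypot(P[...,0]-x,P[...,1]-y)<r)
        print(c,n,'table z',np.round(np.percentile(P[near][:,2],[2,50,99]),4))
        for lo,hi in bands:
            q=P[near&(P[...,2]>lo)&(P[...,2]<hi)]
            if len(q)<5: continue
            (p,s,a)=cv2.minAreaRect(((q[:,:2])*1000).astype(np.float32))
            print('  band',lo,hi,len(q),'mean',q[:,:2].mean(0).round(4),'rect',np.round(p,1),np.round(s,1),round(a,1))
    i=rect(f,.036 )
    tiles.append(cv2.resize(i[150:300,740:1000],None,fx=3,fy=2*1.0,interpolation=cv2.INTER_CUBIC) if 0 else cv2.resize(i[130:290,740:940],None,fx=3,fy=3)[:, :])
a=cv2.resize(np.hstack(tiles),(800,320)); 
s=np.hstack([cv2.resize(rect(d[c],z)[170:370,340:500],(267,270)) for c,z in(("top",.043),("scene",.043),("scene",.005))])
s=cv2.resize(s,(800,270))
cv2.imwrite("pics/obj.png",np.vstack([a,s]))
E
```

```text
top stapler table z [-0.0074 -0.0001  0.0454]
  band 0.004 0.06 729 mean [0.4755 0.0363] rect [468.5  26.5] [191.6 187. ] 13.5
  band 0.03 0.06 313 mean [0.477  0.0305] rect [475.1  29.8] [ 26.6 145.9] 84.1
top stamp table z [-0.0061 -0.0001  0.0674]
  band 0.004 0.08 171 mean [ 0.5389 -0.3479] rect [ 529.5 -350.3] [83.5 86.2] 32.5
  band 0.004 0.025 124 mean [ 0.5386 -0.3472] rect [ 529.5 -350.3] [83.5 86.2] 32.5
  band 0.03 0.08 47 mean [ 0.5399 -0.3498] rect [ 539.6 -350.2] [19.3 22.4] 87.9
top ink table z [-0.007   0.0007  0.0605]
  band 0.004 0.08 293 mean [ 0.521  -0.4371] rect [ 511.3 -436.9] [97.5 86.9] 33.3
  band 0.025 0.042 153 mean [ 0.5219 -0.4388] rect [ 523. -442.] [48.5 50.2] 26.5
  band 0.046 0.08 82 mean [ 0.5226 -0.4408] rect [ 522.8 -441.5] [30.8 30.1] 28.6
scene stapler table z [-0.7583 -0.0026  0.0417]
  band 0.004 0.06 1004 mean [0.4673 0.0338] rect [476.2  25.9] [150.2 182.2] 14.8
  band 0.03 0.06 419 mean [0.4672 0.0308] rect [471.7  33.4] [ 27.9 141.2] 81.5
scene stamp table z [-0.7618 -0.0024  0.0637]
  band 0.004 0.08 347 mean [ 0.5354 -0.3518] rect [ 538.4 -351.6] [55.5 27. ] 77.7
  band 0.004 0.025 231 mean [ 0.5354 -0.3513] rect [ 538.4 -351.6] [55.5 27. ] 77.7
  band 0.03 0.08 109 mean [ 0.5352 -0.3526] rect [ 537.5 -352.3] [22.9 23. ] 58.1
scene ink table z [-0.7622 -0.0022  0.0567]
  band 0.004 0.08 593 mean [ 0.5126 -0.4415] rect [ 521.5 -442.9] [50.8 50.4] 25.3
  band 0.025 0.042 273 mean [ 0.5128 -0.4414] rect [ 522.1 -442.8] [49.6 50.1] 25.5
  band 0.046 0.08 160 mean [ 0.5198 -0.4418] rect [ 521.4 -442.2] [31.6 29.7] 23.8
```

View pics/obj.png

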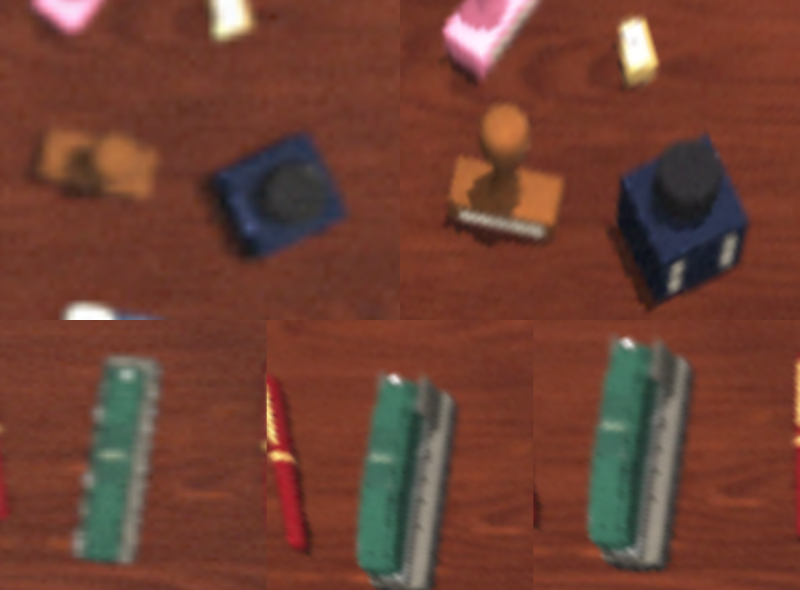

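Measurements hold together: the stapler is at (0.474, 0.032), the brown stamp at (0.538, −0.351), the ink bottle at (0.522, −0.442), turned 25.5°. The obj picture shows the brown stamp at (100,165), the ink bottle at (280,195), and the stapler arm centred over its base. I start with the stapler.

```bash
cat >r.py <<'E'
import numpy as np
from bench import *
PI=np.pi
def quat(th): a=(th+PI/2)/2; return np.array([np.cos(a),np.sin(a),0,0])   # tool y at angle th, pointing down
def best(p,th):
    "closing direction is good to a half turn: take the one nearest the present joints"
    q0=np.array(current_joint_pos()); o=[]
    for t in(th,th+PI):
        j=inverse_kinematics(p,quat(t))
        if j is not None: o.append((np.abs(np.array(j)-q0).max(),t))
    return quat(min(o)[1])
ZC=0.14
def go(x,y,th,via=None):
    if via: move_ptp([*via,ZC],best([*via,ZC],th))
    o=best([x,y,ZC],th); move_ptp([x,y,ZC],o); return o
def pick(x,y,th,z,opening,via=None):
    move_gripper(opening); go(x,y,th,via)
    servo_line([x,y,z+.02],rate=.2); hit=servo_line([x,y,z],rate=.06,contact_N=8)
    move_gripper(0.0); print('picked hit',hit,'gap',round(current_finger_gap(),4),'F',round(current_grip_force(),1),'z',round(current_position()[2],4))
    servo_line([x,y,ZC],rate=.2); print('lifted gap',round(current_finger_gap(),4),'t',round(current_clock(),1))
def place(x,y,th,z,opening,via=None):
    go(x,y,th,via); servo_line([x,y,z+.02],rate=.2)
    hit=servo_line([x,y,z],rate=.04,contact_N=5)
    print('down hit',hit,np.round(current_position(),4),'want',z)
    move_gripper(opening); servo_line([x,y,ZC],rate=.2); print('t',round(current_clock(),1))
E
cat >>h.py <<'E'
def snap(name,x,y,z=.02,r=.12):
    from bench import capture
    out=[]
    for c in("top","scene"):
        i=rect(capture(c),z); R=int((X1-x)*S);C=int((Y1-y)*S);k=int(r*S)
        out.append(cv2.resize(i[max(0,R-k):R+k,max(0,C-k):C+k],(400,400)))
    cv2.imwrite(f"pics/{name}.png",np.hstack(out))
E
python3 - <<'E'
from r import *; import h
pick(.474,.032,-.114+PI/2,.023,.05)
place(.4785,.278,.133+PI/2,.0305,.045)
go(.45,.05,PI/2)
h.snap("stapler",.508,.254,.03,.14)
E
```

```text
picked hit False gap 0.022 F 30.0 z 0.0231
lifted gap 0.0216 t 6.2
down hit True [0.4784 0.278  0.0309] want 0.0305
t 9.5
```

View pics/stapler.png

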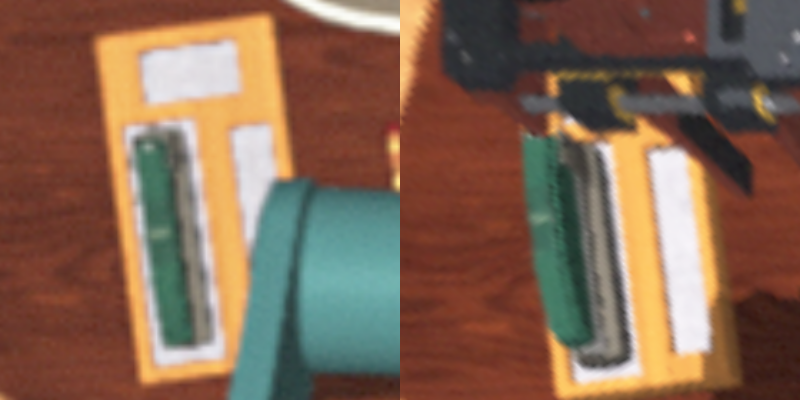

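The stapler lies inside its recess with felt showing all round (left view, about (172,240)). Contact came at exactly floor height. Next are the stamp and then the nearer pen.

```bash
python3 - <<'E'
from r import *; import h
pick(.538,-.351,-.215+PI/2,.036,.045,via=(.43,0))
place(.599,.267,.132+PI/2,.0432,.04,via=(.43,.02))
pick(.4985,.112,.135+PI/2,.004,.04)
place(.487,.2147,.132+PI/2,.0152,.03)
go(.45,-.2,PI/2)
h.snap("post",.508,.254,.03,.14)
E
```

```text
picked hit False gap 0.0222 F 30.0 z 0.0362
lifted gap 0.0218 t 14.7
down hit True [0.5989 0.2665 0.0437] want 0.0432
t 19.4
picked hit False gap 0.0135 F 30.0 z 0.0042
lifted gap 0.0135 t 23.0
down hit False [0.4869 0.2147 0.015 ] want 0.0152
t 26.1
```

View pics/post.png

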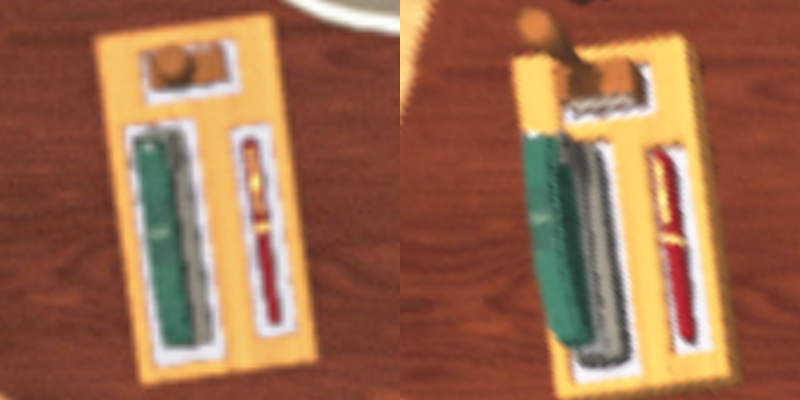

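The post tray is filled: the stamp is at (185,65), the stapler at (170,240) and the pen at (262,230) in the left view, each inside its felt. The writing tray is next.

```bash
python3 - <<'E'
from r import *; import h
pick(.4865,-.064,-.027+PI/2,.004,.04)
place(.4795,-.2127,-.077+PI/2,.0152,.03)
pick(.522,-.442,.445+PI/2,.010,.068)
place(.598,-.2215,-.077+PI/2,.0172,.068)
go(.40,.05,PI/2)
h.snap("writ",.508,-.216,.03,.14)
f=h.capture("top"); g=h.capture("scene")
for n,c in(("top",f),("scene",g)):
    P=h.cloud(c)
    for nm,x,y,z0,z1 in(("stamp base",.599,.267,.019,.032),("stamp top",.599,.267,.05,.09),("ink body",.598,-.2215,.032,.050),("ink cap",.598,-.2215,.055,.09),("pen w",.4795,-.2127,.016,.03),("pen p",.487,.2147,.016,.03)):
        m=(c["range_z"]>0)&(np.hypot(P[...,0]-x,P[...,1]-y)<.04)&(P[...,2]>z0)&(P[...,2]<z1); q=P[m]
        if len(q)>5: 
            r=h.cv2.minAreaRect((q[:,:2]*1000).astype(np.float32)); print(n,nm,len(q),'medz',np.median(q[:,2]).round(4),np.round(r[0],1),np.round(r[1],1),round(r[2],1))
E
```

```text
picked hit False gap 0.0133 F 30.0 z 0.0042
lifted gap 0.0132 t 31.4
down hit False [ 0.4794 -0.2127  0.015 ] want 0.0152
t 34.6
picked hit False gap 0.0488 F 30.0 z 0.0103
lifted gap 0.0488 t 38.7
down hit True [ 0.598  -0.2214  0.0179] want 0.0172
t 42.1Traceback (most recent call last):
  File "<stdin>", line 8, in <module>
AttributeError: module 'h' has no attribute 'capture'
```

View pics/writ.png

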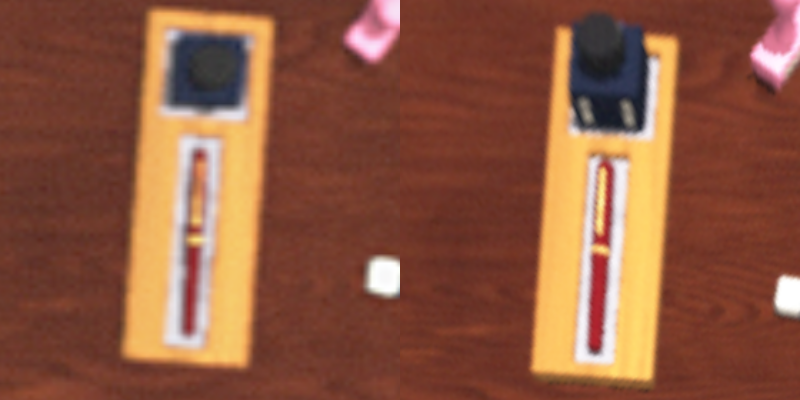

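The writing tray is filled: the pen is at (195,245) and the ink bottle at (210,70), square in its recess. One depth check on the heights remains before I hand in.

```bash
python3 - <<'E'
from r import *; import h
for n in("top","scene"):
    c=capture(n); P=h.cloud(c)
    for nm,x,y,z0,z1 in(("stamp base",.599,.267,.019,.032),("stamp top",.599,.267,.06,.09),("ink body",.598,-.2215,.032,.050),("ink cap",.598,-.2215,.055,.09),("pen w",.4795,-.2127,.017,.035),("pen p",.487,.2147,.017,.035),("stapler",.4785,.278,.04,.07)):
        q=P[(c["range_z"]>0)&(np.hypot(P[...,0]-x,P[...,1]-y)<(.025 if 'pen' in nm else .04))&(P[...,2]>z0)&(P[...,2]<z1)]
        if len(q)>5:
            r=h.cv2.minAreaRect((q[:,:2]*1000).astype(np.float32)); print(n,nm,len(q),'z50/95',np.percentile(q[:,2],[50,95]).round(4),np.round(r[0],1),np.round(r[1],1),round(r[2],1))
print(current_clock(),current_force())
E
```

```text
top stamp base 90 z50/95 [0.0242 0.0289] [594.9 267.1] [58.9 52.7] 78.7
top stamp top 49 z50/95 [0.0704 0.0766] [600.4 264.1] [21.7 23.5] 36.7
top ink body 134 z50/95 [0.0429 0.0475] [ 599.3 -221.7] [45.9 49.8] 87.3
top ink cap 79 z50/95 [0.0648 0.0699] [ 597.3 -220.3] [28.8 29.5] 0.2
top pen w 57 z50/95 [0.0208 0.0259] [ 477.6 -210.8] [44.1 40.6] 37.0
top pen p 54 z50/95 [0.0215 0.0265] [486.3 221.1] [47.1 29.7] 3.9
top stapler 171 z50/95 [0.0489 0.0541] [479.2 276.7] [78.6 23.4] 8.1
scene ink body 213 z50/95 [0.0422 0.0452] [ 598.4 -221.5] [46.3 52.3] 85.1
scene ink cap 100 z50/95 [0.0629 0.0658] [ 596.8 -221.3] [26.8 27.2] 81.4
scene pen w 80 z50/95 [0.0197 0.0227] [ 479.1 -213.9] [12.9 48.5] 88.7
scene pen p 12 z50/95 [0.0183 0.0222] [475.1 212.2] [19.5  6.2] 27.2
scene stapler 97 z50/95 [0.047  0.0502] [460.9 274.9] [42.9 23.9] 11.2
43.5333 [-0.50784674 -1.18062858  0.83626934]
```

Heights match seated things: stamp base top about 25 mm and handle top about 72 mm, ink body top 43 mm and cap 65 mm, stapler 50 mm, pens about 21 mm.

```bash
python3 -c "
from bench import *
print(close_job())"
```

```text
the job is handed in; nothing more can be done
None
```

Both trays are made up and the job is handed in at about 44 s of the 115 s: the stapler, stamp and one pen are in the post tray, and the other pen and the ink bottle are in the writing tray, with pictures and depth readings showing each one down in its recess.

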